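# Roll the idler roller up into its rest and bolt it in

## Robot

A 7-joint arm with a two-finger parallel gripper is mounted at the origin on a cart in front of the work surface, level with it; the furniture and walls round the work are solid. World frame = base frame: x ahead of the robot, y to its left, z up, the work surface at z = 0. Lengths are in m, angles in rad, forces in N, time in s.
With the tool pointing down it reaches from about 0.425 to 0.975 m from the base axis. Payload 16.7 kg.
Tool frame: the origin (TCP) lies on the front face of the gripper's body, between the roots of the fingers; the fingertips stand ahead of it and the grasp point (between the pads) lies 54 mm ahead of it (r.tip_extent is the z of the fingertips in the tool frame, in m); z points along the fingers, y is the line along which they close (so a half turn about z gives the same grasp; the last joint's range is limited). The gripper opens to 85 mm and grips with 20 to 120 N. Pads are 22 mm wide; open, the fingers measure 114 mm over their backs; the gripper's body (76 mm by 85 mm) begins 54 mm behind the grasp point. The pads swing forward as they close: fully open they stand 13 mm farther back than shut.
Start: joints at [-1.438, 0.426, 0.074, 1.606, -0.034, 1.111, -0.067], TCP at [0.188, 0.648, 0.304] pointing down, gripper open.
Joint ranges: [-2.85, 2.85], [-0.5, 2.14], [-1.23, 1.37], [0.21, 2.46], [-1.02, 4.16], [0.16, 2.05], [-2.73, 2.73]. Speed limits (rad/s): [1.89, 1.89, 2.39, 2.39, 3.01, 3.01, 3.01].

## Interface

Orientations are given as a rotation vector (axis times angle).
In Python, from rig import r gives the robot as it stands.
- The arm moves only by the tool carry_out, never from a script. Its argument "increments" is a list of rows, each an object of numbers: "rx", "ry", "rz": the turn, a rotation vector about the tool's x, y, z in rad; "x", "y", "z": the shift along the tool's x, y, z in cm; "hand": the opening, from 0 (shut) to 1 (fully open). In form: [{"rx": .., "ry": .., "rz": .., "x": .., "y": .., "z": .., "hand": ..}, ...]. A call has exactly 8 rows; each row is the pose to reach, as a shift and turn from the pose commanded when the call began, along the tool's axes at that moment; what a row does not reach only later rows make up. A row lasts 1/10 s, in which the tool goes at most 50 mm and 8.59 degrees, less where a joint would pass 70% of its speed; a pose out of reach is approached as far as the arm can. A call with a gripper value outside its range is refused whole. The fingers move at their own pace and stop on an object; "grip_force" is the grip in N (left out, the last holds). Time passes only in rows, so rows that repeat a pose let the fingers close, or fill a call up. It gives the time, the measured TCP pose, the force, the opening and the grip force at its end, in the units of the state.
- r.observe(): the state, without advancing time (a new reading comes with each control period).
- r.read_camera(name): name is "scene" or "top"; returns a dict with "color" (400x640x3 uint8, red, green, blue), "camera_matrix" (3x3 intrinsics, pixels), "k1" (the pictures are not rectified: a ray, as slopes to the right and down, at radius r is drawn at 1 + k1 r^2 times it, then the intrinsics apply), "view" (4x4, takes a point from world to camera coordinates). Camera axes: x right, y up, looking along -z (the intrinsics and any distortion apply to the point x, -y, -z); pixel columns grow to the right and rows downward; lengths in m; the calibration is good to about 2 mm. A picture is of the moment at which its call begins. There is no depth.
- r.close_job(): hands the job in; it is judged then, once.
The state is a dict: "clock": time; "q": joint angles; "joint_vel": joint speeds; "joint_efforts": joint torques, N m; "position": TCP position; "tool_rot": TCP orientation; "force": force on the tool from outside, world axes, zero at the start; "wrist_torque": the same for the moment, N m; "gripper_width": opening from 0.0 (shut) to 1.0 (fully open); "gripper_force": force on a finger pad.
Only numpy, scipy, OpenCV 4.12 (cv2) and the standard library are available. Lean on these libraries where they do the work, as an engineer would, in place of code of your own. Each camera call takes 0.05 s, during which the arm holds its last target. There are 200 camera calls.

## Task

Put the sander's aluminium roller away in its wooden stand: with the fingertips push it slowly up the ramp, over the crest and home against the stop board, without picking it up and without letting it get away and roll back down. Then push the red peg of the steel bolt all the way in, so that the bolt bars the ramp behind the roller. Leave the other things on the bench where they are.

Things in the scene. Friction and masses are not known exactly. Their poses are not given: they have to be found in the camera images.
- roller: Plain aluminium roller with dark end faces, 50 mm in diameter, 90 mm long, about 0.35 kg. Origin at its centre; its y axis is its own axis and lies across the ramp; x and z turn as it rolls. It starts on the level foot, origin 37 mm above the bench. At home in the rest its origin is at x = 100, y = 0, z = 59 mm in the stand's frame.
- roller_stand: Wooden stand fixed to the bench, 275 mm long, 116 mm wide (bolt block on the +y side to y = 122 mm), 75 mm high. Origin on the bench under its middle; x points up the ramp to the stop board, y across, to the left looking up the ramp, z up. Side rails at y = +-48 to +-58 mm stand only 10 mm above the running surface of foot and ramp; at the rest their tops are at z = 46 mm.
- ramp_foot (a point): Where the ramp begins, on its centre line: x = -60, y = 0, z = 12 mm in the stand's frame. The level foot runs from here down to x = -125 mm at z = 12 mm and ends in a toe lip (x = -135 to -125 mm, top z = 20 mm). On the other side the plain ramp rises straight to the crest at about 10 degrees; the roller rolls back down it if not held. Waxed wood, slippery.
- ramp_crest (a point): Top edge of the ramp on its centre line: x = 80, y = 0, z = 36 mm in the stand's frame. Beyond it the rest falls at 11 degrees towards the stop board, so the roller rolls the last bit home by itself once its centre is past x = 86 mm, and stays there.
- stop_face (a point): Middle of the rubber face of the stop board at the top end, facing down the ramp: at x = +125 mm, y = 0, z = 55 mm in the stand's frame. The stop board's top is at z = 75 mm.
- keeper_peg (a point): Centre of the upright red peg on the steel bolt: 16 mm in diameter, from 12 mm below this point to 14 mm above. Drawn back it is at x = 62, y = 107, z = 81.5 mm in the stand's frame; pushed in the stand's -y direction it slides the bolt. Bolt and block (up to y = 122 mm) below it reach z = 62 mm; a steel staple over the bolt at y = 60 mm reaches z = 67 mm.
- keeper (a joint): Travel of the flat steel bolt (14 mm wide, 12 mm high) in m: 0 drawn back, clear of the ramp; 0.036 fully in, at its end stop, its tip at y = 22 mm in the stand's frame, 6 mm behind the seated roller. It slides with about 1.5 N of friction and stays where it is left. It starts drawn back or nearly so (up to 0.005), not in the roller's way.
- tape_measure: Bystander, to be left alone: green tape measure, 32 x 70 mm, 54 mm high. Origin at the centre of its underside.
- block_plane: Bystander, to be left alone: small block plane, 42 x 160 mm, 57 mm high, blue with a red lever. Origin at the centre of its underside.
- metal_bottle_1: Bystander, to be left alone: silver bottle, 51 mm in diameter, 166 mm high, upright. Origin at the centre of its underside.
- flush_cutters: Bystander, to be left alone: black flush cutters, 44 x 123 mm, 11 mm high. Origin at the centre of its underside.
- tin_lid: Bystander, to be left alone: round zinc jar lid, 69 mm in diameter, 10 mm high. Origin at the centre of its underside.
- sanding_stick: Bystander, to be left alone: dark sanding stick, 18 x 130 mm, 10 mm high. Origin at the centre of its underside.
Not all that is in view belongs to the job. There is more than one size of the roller; the job needs the larger.

How it is judged:
On the way:
1. the roller lies at rest in the rest, against the stop board, with the bolt still drawn back (x of roller in the frame of roller_stand between 0.095 and 0.105 m and z of roller in the frame of roller_stand between 0.053 and 0.064 m and angle between the y axis of roller and the y axis of roller_stand, either way round below 0.12 rad and linear speed of roller below 0.02 m/s and value of joint keeper below 0.012 m), for 0.2 s.
At the end, for the whole second after the job is handed in: The roller lies still in the rest at the top of the ramp, within 5 mm of its place against the stop board and square to the ramp within about 7 degrees, and the bolt is in to within 5 mm of its end stop (x of roller in the frame of roller_stand between 0.095 and 0.105 m and z of roller in the frame of roller_stand between 0.053 and 0.064 m and angle between the y axis of roller and the y axis of roller_stand, either way round below 0.12 rad and linear speed of roller below 0.02 m/s and value of joint keeper above 0.031 m); the robot touches nothing.
It fails at once if the roller was lifted off the stand (more than about 15 mm) (z of roller in the frame of roller_stand above 0.077 m or (x of roller in the frame of roller_stand below -0.07 m and z of roller in the frame of roller_stand above 0.052 m) or (x of roller in the frame of roller_stand below 0 m and z of roller in the frame of roller_stand above 0.063 m) or (x of roller in the frame of roller_stand below 0.05 m and z of roller in the frame of roller_stand above 0.071 m)).
It fails at once if the roller got away: it ran on the ramp at over 0.2 m/s with the robot not touching it (x of roller in the frame of roller_stand between -0.055 and 0.072 m and linear speed of roller above 0.2 m/s and contact force between roller and the arm below 0.01 N and contact force between roller and the fingers below 0.01 N).
It fails at once if the roller left the stand (x of roller in the frame of roller_stand below -0.14 m or x of roller in the frame of roller_stand above 0.13 m or z of roller in the frame of roller_stand below 0.02 m or y of roller in the frame of roller_stand above 0.03 m or y of roller in the frame of roller_stand below -0.03 m).
It fails at once if one of the other things on the bench was moved by more than 30 mm (distance of any of tape_measure, block_plane, metal_bottle_1, flush_cutters, tin_lid, sanding_stick from where it was at the start of the episode above 0.03 m).
It also fails if it takes over 48 s, if anything falls off the work surface, if the arm or the gripper's body presses on something with over 40 N, if the wrist force passes 120 N, or if a joint passes its speed limit or range.

## Working session

There is one attempt and no reset: what is moved stays moved. The work goes in short steps, Python scripts to look and compute and a tool call to move; the robot and the scene stay as the last step left them, time stands still between calls to the robot, and variables do not carry over. Pictures are saved under pics/ and viewed, at most 10 in all, crops included, and the job is handed in when it is done.

Besides the shell and the picture viewer there is one more tool, called after "Emit:" by a JSON object that holds its "method" and its "body". carry_out: Moves the arm, as the interface text tells. Its arguments: {"type":"object","properties":{"increments":{"type":"array","items":{"type":"object","properties":{"rx":{"type":"number"},"ry":{"type":"number"},"rz":{"type":"number"},"x":{"type":"number"},"y":{"type":"number"},"z":{"type":"number"},"hand":{"type":"number"}}}},"grip_force":{"type":"number"}},"required":["increments"]}

```bash
mkdir -p pics; ls
python3 - <<'E'
from rig import r
import cv2
print(r.observe(), r.tip_extent)
for n in("scene","top"):
    c=r.read_camera(n); cv2.imwrite(f"pics/{n}0.png",c["color"][:,:,::-1]); print(c["camera_matrix"],c["k1"],c["view"])
E
```

```text
pics
{'clock': 0.0, 'q': array([-1.43850946,  0.42670972,  0.07384707,  1.60659637, -0.03408674,
        1.11080136, -0.06709345]), 'joint_vel': array([ 0.00198417, -0.00135038, -0.00067751,  0.00041302,  0.00116474,
        0.00083818,  0.00179256]), 'joint_efforts': array([-6.28172729e-04, -9.49821067e+01,  3.76032293e+00, -4.63504994e+01,
        1.91400095e-02,  9.76608193e-03,  2.43227970e-05]), 'position': array([0.18763433, 0.64807378, 0.30322999]), 'tool_rot': array([-4.41180104e-01, -3.11038374e+00,  1.96882078e-03]), 'force': array([-0.44677276, -0.39323842,  0.65276181]), 'wrist_torque': array([-0.01489491,  0.017493  , -0.0302297 ]), 'gripper_force': 0.0, 'gripper_width': 1.0007000142794007} 0.0726
[[371.93471963   0.         316.79126178]
 [  0.         371.93471963 201.07608769]
 [  0.           0.           1.        ]] -0.028684105966956596 [[-0.44017973 -0.89789881  0.00441905  0.37476896]
 [ 0.4896042  -0.23588889  0.83943085 -0.3250801 ]
 [-0.75268156  0.37166403  0.54344854 -0.68027944]
 [ 0.          0.          0.          1.        ]]
[[424.38940868   0.         321.38399742]
 [  0.         424.38940868 210.3833044 ]
 [  0.           0.           1.        ]] -0.10937855040168276 [[-0.08240826 -0.9965924   0.0035297   0.17523919]
 [ 0.92298025 -0.07498435  0.3774716  -0.57312155]
 [-0.37592066  0.03436462  0.92601443 -0.99113419]
 [ 0.          0.          0.          1.        ]]
```

View pics/scene0.png

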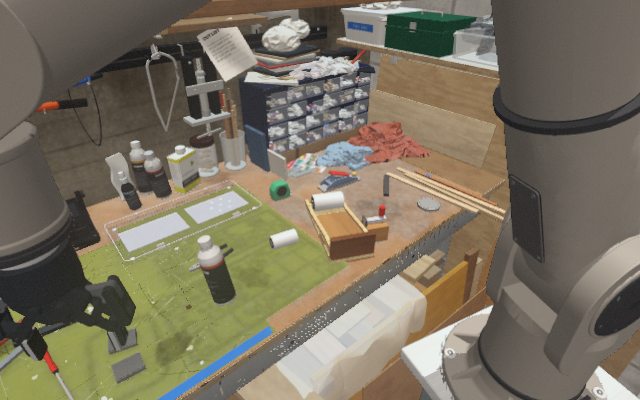

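View pics/top0.png

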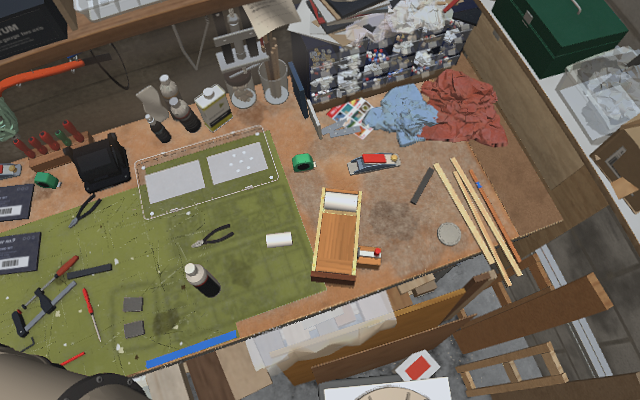

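The stand lies in the top view at (310–362, 190–285). Its foot, holding the roller (340,201), is the far end and its stop board the near end. The red peg is at (377,252). I'll zoom in on both views.

```bash
cat > h.py <<'E'
import numpy as np, cv2
from rig import r
def ray(c,uv):
    K=c["camera_matrix"];k=c["k1"]
    d=cv2.undistortPoints(np.array([[uv]],float),K,np.array([k,0,0,0.]))[0,0]
    R=c["view"][:3,:3];t=c["view"][:3,3]
    v=R.T@np.array([d[0],-d[1],-1]); return -R.T@t, v/np.linalg.norm(v)
def onz(c,uv,z):
    o,v=ray(c,uv); return o+v*(z-o[2])/v[2]
def tri(a,ua,b,ub):
    o1,v1=ray(a,ua);o2,v2=ray(b,ub)
    s=np.linalg.lstsq(np.c_[v1,-v2],o2-o1,rcond=None)[0]
    p,q=o1+s[0]*v1,o2+s[1]*v2; return (p+q)/2,np.linalg.norm(p-q)
def proj(c,P):
    p=c["view"][:3,:3]@P+c["view"][:3,3]; s=np.array([p[0],-p[1]])/-p[2]
    return (c["camera_matrix"]@np.append(s*(1+c["k1"]*(s@s)),1))[:2]
E
python3 - <<'E'
import cv2
a=cv2.imread("pics/top0.png")[175:295,290:400];b=cv2.imread("pics/scene0.png")[180:265,295:405]
a=cv2.resize(a,None,fx=5,fy=5,interpolation=cv2.INTER_CUBIC);b=cv2.resize(b,None,fx=7,fy=7,interpolation=cv2.INTER_CUBIC)
cv2.imwrite("pics/topc.png",a);cv2.imwrite("pics/scenec.png",b)
E
```

```text
(no output)
```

View pics/topc.png

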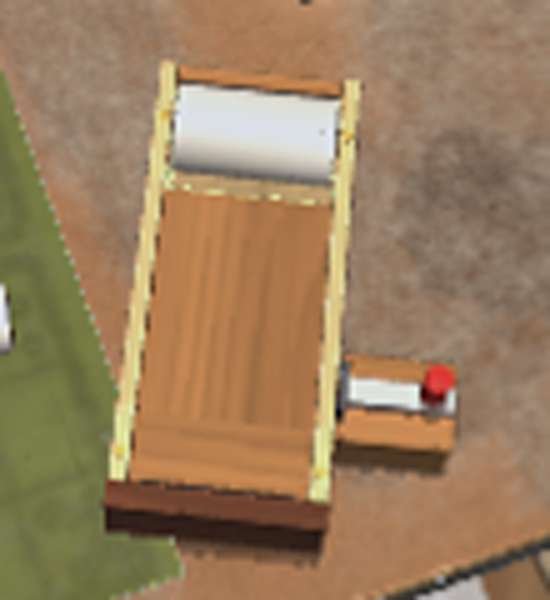

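View pics/scenec.png

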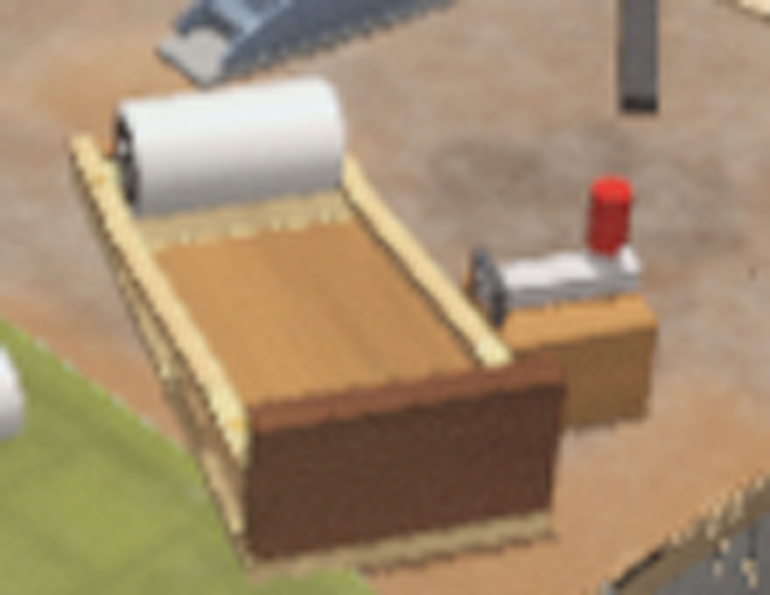

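The top crop shows the stop board's top inner edge at (107,483)–(329,503), the rail ends at (161,63) and (360,82), and the peg top at (440,377). In the scene crop the board's outer top corners are at (250,430) and (564,382). I'll fit the stand pose from these.

Run:
```python
from h import *
from scipy.optimize import least_squares
T=r.read_camera("top");S=r.read_camera("scene")
t=lambda x,y:(x/5+290-.4,y/5+175-.4); s=lambda x,y:(x/7+295-.43,y/7+180-.43)
obs=[(T,t(107,483),(.125,-.058,.075)),(T,t(329,503),(.125,.058,.075)),(T,t(161,63),(-.135,-.058,.022)),(T,t(360,82),(-.135,.058,.022)),
(S,s(250,430),(.14,-.058,.075)),(S,s(564,382),(.14,.058,.075)),(S,s(72,140),(-.135,-.058,.022)),(T,t(455,450),(None))]
obs=obs[:7]
W=lambda p,q:np.array([p[0]+np.cos(p[2])*q[0]-np.sin(p[2])*q[1],p[1]+np.sin(p[2])*q[0]+np.cos(p[2])*q[1],q[2]])
f=lambda p:np.concatenate([proj(c,W(p,q))-u for c,u,q in obs])
p0=onz(T,t(240,290),.03)
m=least_squares(f,[p0[0],p0[1],3.1]);print(m.x,f(m.x).reshape(-1,2).round(1).tolist())
inv=lambda P:(np.array([[np.cos(m.x[2]),np.sin(m.x[2])],[-np.sin(m.x[2]),np.cos(m.x[2])]])@(P[:2]-m.x[:2])).round(4)
pt,e=tri(T,t(440,376),S,s(612,186));print("pegtop",pt,e,inv(pt),inv(onz(T,t(440,376),.0955)))
# roller silhouette
for c,n,lo,hi in((T,"top",(315,185),(365,215)),(S,"scene",(310,188),(346,214))):
    h=cv2.cvtColor(c["color"],cv2.COLOR_RGB2HSV);k=((h[...,1]<45)&(h[...,2]>100)).astype(np.uint8)
    z=np.zeros_like(k);z[lo[1]:hi[1],lo[0]:hi[0]]=1
    cs=max(cv2.findContours(k*z,0,1)[0],key=cv2.contourArea);R=cv2.minAreaRect(cs);print(n,R,cv2.contourArea(cs))
    P=onz(c,R[0],.037);print(P,inv(P))
for q in((-.06,0,.012),(.08,0,.036),(.1,0,.059),(.062,.107,.0815),(-.1,0,.037)):print(q,W(m.x,np.array(q)).round(4))
np.save("p.npy",m.x)
```

```text
[0.54957777 0.08780935 2.94396563] [[-1.1, -0.9], [-0.2, 0.2], [-0.3, 0.3], [-0.1, 0.7], [0.6, -0.3], [0.7, -0.9], [0.1, -0.1]]
pegtop [ 0.47296549 -0.00722157  0.09331052] 0.00012650806460740726 [0.0565 0.1082] [0.0572 0.108 ]
top ((340.31683349609375, 201.33169555664062), (32.93572998046875, 17.31364631652832), 5.710593223571777) 515.0
[0.63908697 0.06962774 0.037     ] [-0.0913  0.0003]
scene ((327.791015625, 197.60635375976562), (21.608259201049805, 32.23932647705078), 81.46923065185547) 497.5
[0.65143748 0.06106242 0.037     ] [-0.1051  0.0062]
(-0.06, 0, 0.012) [0.6084 0.076  0.012 ]
(0.08, 0, 0.036) [0.4711 0.1035 0.036 ]
(0.1, 0, 0.059) [0.4515 0.1074 0.059 ]
(0.062, 0.107, 0.0815) [ 0.4678 -0.0049  0.0815]
(-0.1, 0, 0.037) [0.6476 0.0682 0.037 ]
```

Emit:
{"method": "carry_out", "body": {"increments": [{"x": -4.2, "y": -2.7, "z": 0, "hand": 0.5}, {"x": -8.4, "y": -5.3, "z": 0, "hand": 0.5}, {"x": -12.6, "y": -8, "z": 0, "hand": 0.5}, {"x": -16.8, "y": -10.7, "z": 0, "hand": 0.5}, {"x": -21, "y": -13.3, "z": 0, "hand": 0.5}, {"x": -25.2, "y": -16, "z": 0, "hand": 0.5}, {"x": -29.4, "y": -18.7, "z": 0, "hand": 0.5}, {"x": -33.4, "y": -21.2, "z": 0, "hand": 0.5}]}}

```text
$.increments[0]: bad value
```

Emit:
{"method": "carry_out", "body": {"increments": [{"rx": 0, "ry": 0, "rz": 0, "x": -4.2, "y": -2.7, "z": 0, "hand": 0.5}, {"rx": 0, "ry": 0, "rz": 0, "x": -8.4, "y": -5.3, "z": 0, "hand": 0.5}, {"rx": 0, "ry": 0, "rz": 0, "x": -12.6, "y": -8, "z": 0, "hand": 0.5}, {"rx": 0, "ry": 0, "rz": 0, "x": -16.8, "y": -10.7, "z": 0, "hand": 0.5}, {"rx": 0, "ry": 0, "rz": 0, "x": -21, "y": -13.3, "z": 0, "hand": 0.5}, {"rx": 0, "ry": 0, "rz": 0, "x": -25.2, "y": -16, "z": 0, "hand": 0.5}, {"rx": 0, "ry": 0, "rz": 0, "x": -29.4, "y": -18.7, "z": 0, "hand": 0.5}, {"rx": 0, "ry": 0, "rz": 0, "x": -33.4, "y": -21.2, "z": 0, "hand": 0.5}]}}

```text
clock: 1.0
position: [0.4507, 0.3498, 0.3041]
tool_rot: [0.442, 3.11, 0.0]
force: [1.0, 0.9, 0.5]
gripper_width: 0.498
gripper_force: 0.0
```

Emit:
{"method": "carry_out", "body": {"increments": [{"rx": 0, "ry": 0, "rz": -0.01, "x": -4.2, "y": -2.7, "z": 0, "hand": 0.5}, {"rx": 0, "ry": 0, "rz": -0.02, "x": -8.4, "y": -5.3, "z": 0, "hand": 0.5}, {"rx": 0, "ry": 0, "rz": -0.03, "x": -12.6, "y": -8, "z": 0, "hand": 0.5}, {"rx": 0, "ry": 0, "rz": -0.04, "x": -16.8, "y": -10.7, "z": 0, "hand": 0.5}, {"rx": 0, "ry": 0, "rz": -0.055, "x": -21, "y": -13.3, "z": 0, "hand": 0.5}, {"rx": 0, "ry": 0, "rz": -0.07, "x": -25.2, "y": -16, "z": 0, "hand": 0.5}, {"rx": 0, "ry": 0, "rz": -0.083, "x": -29.4, "y": -18.7, "z": 0, "hand": 0.5}, {"rx": 0, "ry": 0, "rz": -0.083, "x": -33.4, "y": -21.2, "z": 0, "hand": 0.5}]}}

```text
clock: 1.8
position: [0.7125, 0.0532, 0.3038]
tool_rot: [-0.311, -3.126, 0.0]
force: [0.4, 0.8, 0.5]
gripper_width: 0.5
gripper_force: 0.0
```

```bash
cat >> h.py <<'E'
from scipy.spatial.transform import Rotation
def tool_in_stand():
    p=np.load("p.npy");o=r.observe();R=Rotation.from_rotvec(o["tool_rot"]).as_matrix()
    c,s=np.cos(p[2]),np.sin(p[2]);M=np.array([[c,s,0],[-s,c,0],[0,0,1]])
    P=M@(o["position"]-np.array([p[0],p[1],0]));print("clk",round(o["clock"],2),"tool stand",P.round(4),"axes",(M@R).round(3).tolist(),"F",(M@o["force"]).round(1),"tip",r.tip_extent,"w",round(o["gripper_width"],3))
    return P
E
python3 - <<'E'
from h import *
tool_in_stand()
c=r.read_camera("scene");a=c["color"][90:300,180:440,::-1]
cv2.imwrite("pics/s1.png",cv2.resize(a,None,fx=2.8,fy=2.8,interpolation=cv2.INTER_CUBIC))
E
```

```text
clk 1.8 tool stand [-0.1666  0.0019  0.3038] axes [[1.0, -0.001, 0.0], [-0.001, -1.0, 0.0], [0.0, -0.0, -1.0]] F [-0.2 -0.9  0.5] tip 0.0726 w 0.5
```

View pics/s1.png

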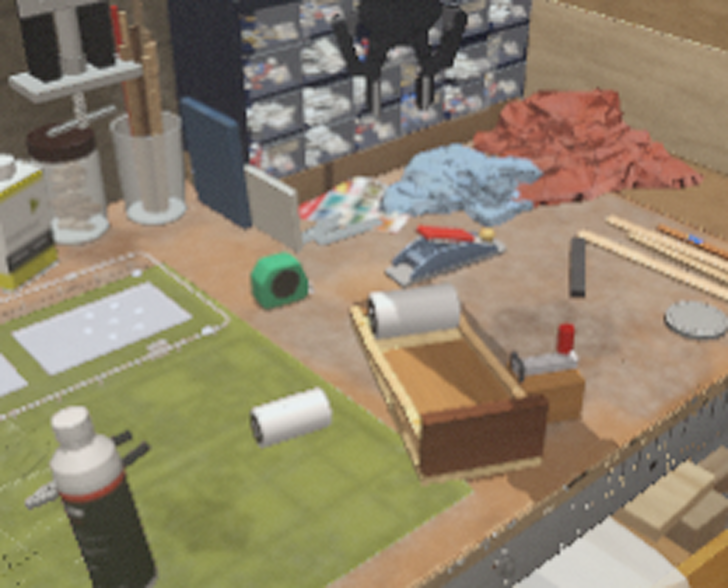

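The fingertips are in view at crop (377,115) and (427,105). I'll compute their height and check the plane's clearance.

Run:
```python
from h import *
c=r.read_camera("scene");p=np.load("p.npy");t=r.observe()["position"]
M=np.array([[np.cos(p[2]),np.sin(p[2])],[-np.sin(p[2]),np.cos(p[2])]])
S=lambda P:np.r_[M@(P[:2]-p[:2]),P[2]].round(4)
for u in((377,115),(427,105)):
    o,v=ray(c,(180+u[0]/2.8,90+u[1]/2.8)); n=np.array([np.cos(p[2]),np.sin(p[2]),0])
    P=o+v*((t-o)@n)/(v@n);print("tip",S(P),"below tcp",t[2]-P[2])
for u,z in(((392,280),.0),((390,265),.02),((500,250),.02),((455,270),0)):
    print(S(onz(c,(180+u[0]/2.8,90+u[1]/2.8),z)))
```

```text
tip [-0.1689 -0.0187  0.2286] below tcp 0.07464945034739878
tip [-0.1689  0.0348  0.2343] below tcp 0.06897034987509887
[-0.2128  0.0114  0.    ]
[-0.2144  0.0092  0.02  ]
[-0.2161  0.1473  0.02  ]
[-0.2164  0.0911  0.    ]
```

Emit:
{"method": "carry_out", "body": {"increments": [{"rx": 0, "ry": 0, "rz": 0, "x": 0, "y": 0.1, "z": 4, "hand": 0.5}, {"rx": 0, "ry": 0, "rz": 0, "x": 0, "y": 0.2, "z": 8, "hand": 0.5}, {"rx": 0, "ry": 0, "rz": 0, "x": 0, "y": 0.2, "z": 12, "hand": 0.5}, {"rx": 0, "ry": 0, "rz": 0, "x": 0, "y": 0.2, "z": 16, "hand": 0.5}, {"rx": 0, "ry": 0, "rz": 0, "x": 0, "y": 0.2, "z": 18.5, "hand": 0.5}, {"rx": 0, "ry": 0, "rz": 0, "x": 0, "y": 0.2, "z": 20.2, "hand": 0.5}, {"rx": 0, "ry": 0, "rz": 0, "x": 0.5, "y": 0.2, "z": 20.2, "hand": 0.5}, {"rx": 0, "ry": 0, "rz": 0, "x": 1, "y": 0.2, "z": 20.2, "hand": 0.5}]}}

```text
clock: 2.7
position: [0.7021, 0.0592, 0.1027]
tool_rot: [0.312, 3.125, 0.0]
force: [-0.3, -0.2, 1.0]
gripper_width: 0.5
gripper_force: 0.0
```

Emit:
{"method": "carry_out", "body": {"increments": [{"rx": 0, "ry": 0, "rz": 0, "x": 0.3, "y": 0, "z": 0, "hand": 0.5}, {"rx": 0, "ry": 0, "rz": 0, "x": 0.6, "y": 0, "z": 0, "hand": 0.5}, {"rx": 0, "ry": 0, "rz": 0, "x": 0.9, "y": 0, "z": 0, "hand": 0.5}, {"rx": 0, "ry": 0, "rz": 0, "x": 1.2, "y": 0, "z": 0, "hand": 0.5}, {"rx": 0, "ry": 0, "rz": 0, "x": 1.5, "y": 0, "z": 0, "hand": 0.5}, {"rx": 0, "ry": 0, "rz": 0, "x": 1.8, "y": 0, "z": 0, "hand": 0.5}, {"rx": 0, "ry": 0, "rz": 0, "x": 2.1, "y": 0, "z": 0, "hand": 0.5}, {"rx": 0, "ry": 0, "rz": 0, "x": 2.4, "y": 0, "z": 0, "hand": 0.5}]}}

```text
clock: 3.5
position: [0.6782, 0.064, 0.1019]
tool_rot: [-0.312, -3.126, 0.0]
force: [-0.7, -0.0, 0.2]
gripper_width: 0.499
gripper_force: 0.0
```

Run:
```python
from h import *
tool_in_stand()
c=r.read_camera("scene");a=c["color"][140:270,260:420,::-1]
cv2.imwrite("pics/s2.png",cv2.resize(a,None,fx=4.5,fy=4.5,interpolation=cv2.INTER_CUBIC))
```

```text
clk 3.5 tool stand [-0.1308 -0.0019  0.1019] axes [[1.0, -0.001, 0.0], [-0.001, -1.0, 0.0], [0.0, -0.0, -1.0]] F [0.7 0.1 0.2] tip 0.0726 w 0.499
```

View pics/s2.png

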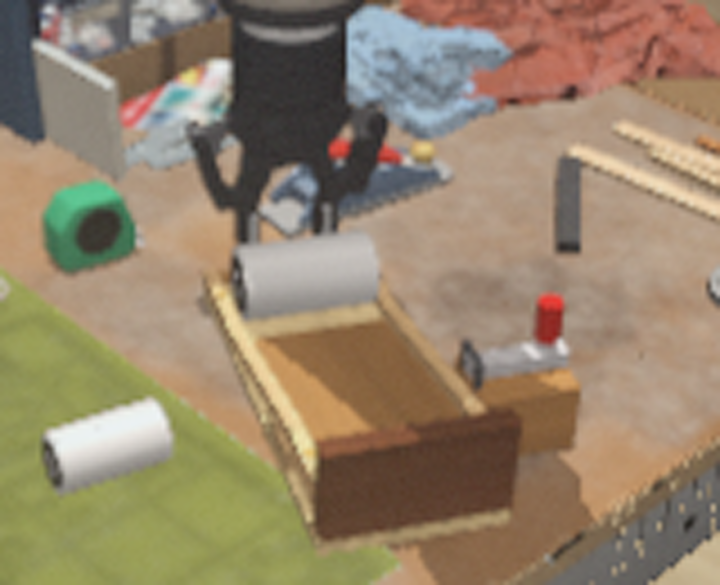

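The fingertips are just behind the roller, whose top edge is at about (250–375, 240). I'll push it in 5 mm rows.

Emit:
{"method": "carry_out", "body": {"increments": [{"rx": 0, "ry": 0, "rz": 0, "x": 0.4, "y": 0, "z": 0, "hand": 0.5}, {"rx": 0, "ry": 0, "rz": 0, "x": 0.8, "y": 0, "z": 0, "hand": 0.5}, {"rx": 0, "ry": 0, "rz": 0, "x": 1.2, "y": -0.1, "z": 0, "hand": 0.5}, {"rx": 0, "ry": 0, "rz": 0, "x": 1.6, "y": -0.1, "z": 0, "hand": 0.5}, {"rx": 0, "ry": 0, "rz": 0, "x": 2.1, "y": -0.2, "z": 0, "hand": 0.5}, {"rx": 0, "ry": 0, "rz": 0, "x": 2.6, "y": -0.2, "z": 0, "hand": 0.5}, {"rx": 0, "ry": 0, "rz": 0, "x": 3.1, "y": -0.2, "z": 0, "hand": 0.5}, {"rx": 0, "ry": 0, "rz": 0, "x": 3.6, "y": -0.2, "z": -0.1, "hand": 0.5}]}}

```text
clock: 4.35
position: [0.6428, 0.0692, 0.1031]
tool_rot: [0.312, 3.125, 0.0]
force: [2.7, 0.0, 1.4]
gripper_width: 0.499
gripper_force: 1.3
```

Emit:
{"method": "carry_out", "body": {"increments": [{"rx": 0, "ry": 0, "rz": 0, "x": 0.5, "y": 0, "z": -0.1, "hand": 0.5}, {"rx": 0, "ry": 0, "rz": 0, "x": 1.0, "y": 0, "z": -0.2, "hand": 0.5}, {"rx": 0, "ry": 0, "rz": 0, "x": 1.5, "y": 0, "z": -0.3, "hand": 0.5}, {"rx": 0, "ry": 0, "rz": 0, "x": 2, "y": 0, "z": -0.35, "hand": 0.5}, {"rx": 0, "ry": 0, "rz": 0, "x": 2.5, "y": 0, "z": -0.45, "hand": 0.5}, {"rx": 0, "ry": 0, "rz": 0, "x": 3, "y": 0, "z": -0.5, "hand": 0.5}, {"rx": 0, "ry": 0, "rz": 0, "x": 3.5, "y": 0, "z": -0.6, "hand": 0.5}, {"rx": 0, "ry": 0, "rz": 0, "x": 4, "y": 0, "z": -0.7, "hand": 0.5}]}}

```text
clock: 5.15
position: [0.6032, 0.0771, 0.11]
tool_rot: [-0.312, -3.126, 0.0]
force: [1.9, -0.0, 1.3]
gripper_width: 0.501
gripper_force: 1.3
```

Run:
```python
from h import *
tool_in_stand()
c=r.read_camera("scene");a=c["color"][140:270,260:420,::-1]
cv2.imwrite("pics/s3.png",cv2.resize(a,None,fx=4.5,fy=4.5,interpolation=cv2.INTER_CUBIC))
```

```text
clk 5.15 tool stand [-0.0546 -0.      0.11  ] axes [[1.0, -0.001, 0.0], [-0.001, -1.0, 0.0], [0.0, -0.0, -1.0]] F [-1.8 -0.4  1.3] tip 0.0726 w 0.501
```

View pics/s3.png

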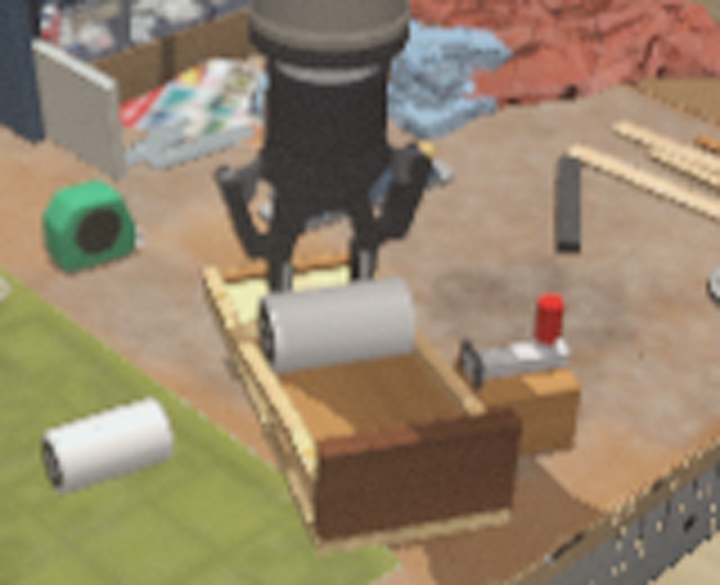

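The roller is square on the ramp, held by both fingertips. I'll continue.

Emit:
{"method": "carry_out", "body": {"increments": [{"rx": 0, "ry": 0, "rz": 0, "x": 0.5, "y": 0, "z": -0.1, "hand": 0.5}, {"rx": 0, "ry": 0, "rz": 0, "x": 1.0, "y": 0, "z": -0.2, "hand": 0.5}, {"rx": 0, "ry": 0, "rz": 0, "x": 1.5, "y": 0, "z": -0.3, "hand": 0.5}, {"rx": 0, "ry": 0, "rz": 0, "x": 2, "y": 0, "z": -0.35, "hand": 0.5}, {"rx": 0, "ry": 0, "rz": 0, "x": 2.5, "y": 0, "z": -0.45, "hand": 0.5}, {"rx": 0, "ry": 0, "rz": 0, "x": 3, "y": 0, "z": -0.5, "hand": 0.5}, {"rx": 0, "ry": 0, "rz": 0, "x": 3.5, "y": 0, "z": -0.6, "hand": 0.5}, {"rx": 0, "ry": 0, "rz": 0, "x": 4, "y": 0, "z": -0.7, "hand": 0.5}]}}

```text
clock: 6.0
position: [0.564, 0.085, 0.117]
tool_rot: [-0.312, -3.126, 0.0]
force: [3.4, -0.6, 1.3]
gripper_width: 0.498
gripper_force: 1.3
```

Emit:
{"method": "carry_out", "body": {"increments": [{"rx": 0, "ry": 0, "rz": 0, "x": 0.5, "y": 0, "z": -0.1, "hand": 0.5}, {"rx": 0, "ry": 0, "rz": 0, "x": 1.0, "y": 0, "z": -0.2, "hand": 0.5}, {"rx": 0, "ry": 0, "rz": 0, "x": 1.5, "y": 0, "z": -0.3, "hand": 0.5}, {"rx": 0, "ry": 0, "rz": 0, "x": 2, "y": 0, "z": -0.35, "hand": 0.5}, {"rx": 0, "ry": 0, "rz": 0, "x": 2.5, "y": 0, "z": -0.45, "hand": 0.5}, {"rx": 0, "ry": 0, "rz": 0, "x": 3, "y": 0, "z": -0.5, "hand": 0.5}, {"rx": 0, "ry": 0, "rz": 0, "x": 3.5, "y": 0, "z": -0.6, "hand": 0.5}, {"rx": 0, "ry": 0, "rz": 0, "x": 4, "y": 0, "z": -0.7, "hand": 0.5}]}}

```text
clock: 6.8
position: [0.5248, 0.0928, 0.124]
tool_rot: [-0.312, -3.126, 0.0]
force: [2.2, -1.5, 1.4]
gripper_width: 0.506
gripper_force: 1.3
```

Run:
```python
from h import *
tool_in_stand()
```

```text
clk 6.8 tool stand [ 2.53e-02 -1.00e-04  1.24e-01] axes [[1.0, -0.001, 0.0], [-0.001, -1.0, 0.0], [0.0, -0.0, -1.0]] F [-2.4  1.1  1.4] tip 0.0726 w 0.506
```

Emit:
{"method": "carry_out", "body": {"increments": [{"rx": 0, "ry": 0, "rz": 0, "x": 0.4, "y": 0, "z": -0.1, "hand": 0.5}, {"rx": 0, "ry": 0, "rz": 0, "x": 0.8, "y": 0, "z": -0.15, "hand": 0.5}, {"rx": 0, "ry": 0, "rz": 0, "x": 1.2, "y": 0, "z": -0.2, "hand": 0.5}, {"rx": 0, "ry": 0, "rz": 0, "x": 1.6, "y": 0, "z": -0.3, "hand": 0.5}, {"rx": 0, "ry": 0, "rz": 0, "x": 2, "y": 0, "z": -0.4, "hand": 0.5}, {"rx": 0, "ry": 0, "rz": 0, "x": 2.4, "y": 0, "z": -0.4, "hand": 0.5}, {"rx": 0, "ry": 0, "rz": 0, "x": 2.8, "y": 0, "z": -0.4, "hand": 0.5}, {"rx": 0, "ry": 0, "rz": 0, "x": 3.1, "y": 0, "z": -0.4, "hand": 0.5}]}}

```text
clock: 7.6
position: [0.4943, 0.099, 0.1278]
tool_rot: [-0.312, -3.126, 0.0]
force: [-0.9, -0.1, -0.5]
gripper_width: 0.502
gripper_force: 0.0
```

Emit:
{"method": "carry_out", "body": {"increments": [{"rx": 0, "ry": 0, "rz": 0, "x": 0.2, "y": 0, "z": 0, "hand": 0.5}, {"rx": 0, "ry": 0, "rz": 0, "x": 0.2, "y": 0, "z": 0, "hand": 0.5}, {"rx": 0, "ry": 0, "rz": 0, "x": 0.2, "y": 0, "z": 0, "hand": 0.5}, {"rx": 0, "ry": 0, "rz": 0, "x": 0.2, "y": 0, "z": 0, "hand": 0.5}, {"rx": 0, "ry": 0, "rz": 0, "x": 0.2, "y": 0, "z": 0, "hand": 0.5}, {"rx": 0, "ry": 0, "rz": 0, "x": 0.2, "y": 0, "z": 0, "hand": 0.5}, {"rx": 0, "ry": 0, "rz": 0, "x": 0.2, "y": 0, "z": 0, "hand": 0.5}, {"rx": 0, "ry": 0, "rz": 0, "x": 0.2, "y": 0, "z": 0, "hand": 0.5}]}}

```text
clock: 8.4
position: [0.4928, 0.0993, 0.1279]
tool_rot: [-0.312, -3.126, 0.0]
force: [0.6, 0.7, 0.4]
gripper_width: 0.501
gripper_force: 0.0
```

Run:
```python
from h import *
tool_in_stand()
c=r.read_camera("scene");a=c["color"][140:270,260:420,::-1]
b=r.read_camera("top")["color"][175:295,290:400,::-1]
cv2.imwrite("pics/s4.png",np.hstack([cv2.resize(a,(400,325)),cv2.resize(b,(298,325))]))
```

```text
clk 8.4 tool stand [ 5.790e-02 -1.000e-04  1.279e-01] axes [[1.0, -0.001, 0.0], [-0.001, -1.0, 0.0], [0.0, -0.0, -1.0]] F [-0.4 -0.8  0.4] tip 0.0726 w 0.501
```

View pics/s4.png

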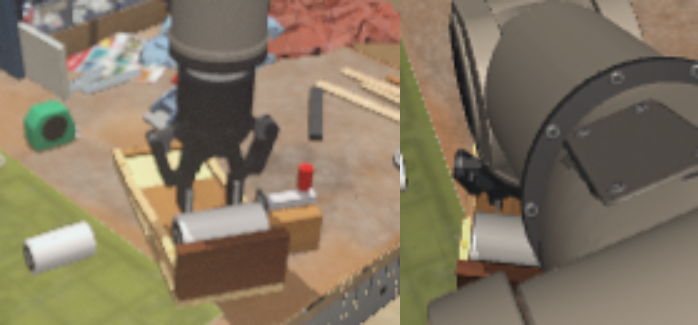

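The roller is home against the stop board and free of the fingers. Next I'll lift, go round to the outer side of the peg, and shut the fingers.

Emit:
{"method": "carry_out", "body": {"increments": [{"rx": 0, "ry": 0, "rz": 0, "x": -1, "y": 0, "z": 0, "hand": 0.5}, {"rx": 0, "ry": 0, "rz": 0, "x": -1, "y": 0, "z": -3.5, "hand": 0.5}, {"rx": 0, "ry": 0, "rz": 0, "x": -1, "y": 0, "z": -7, "hand": 0.5}, {"rx": 0, "ry": 0, "rz": 0, "x": -0.5, "y": -4, "z": -7.5, "hand": 0.2}, {"rx": 0, "ry": 0, "rz": 0, "x": 0, "y": -8, "z": -7.5, "hand": 0}, {"rx": 0, "ry": 0, "rz": 0, "x": 0, "y": -12, "z": -7.5, "hand": 0}, {"rx": 0, "ry": 0, "rz": 0, "x": 0, "y": -15, "z": -7.5, "hand": 0}, {"rx": 0, "ry": 0, "rz": 0, "x": 0, "y": -15, "z": -7.5, "hand": 0}]}}

```text
clock: 9.3
position: [0.4628, -0.0516, 0.2033]
tool_rot: [0.32, 3.125, -0.001]
force: [-0.7, 0.8, 0.3]
gripper_width: 0.001
gripper_force: 0.0
```

Run:
```python
from h import *
tool_in_stand()
c=r.read_camera("scene");a=c["color"][120:270,260:440,::-1]
cv2.imwrite("pics/s5.png",cv2.resize(a,None,fx=4,fy=4,interpolation=cv2.INTER_CUBIC))
```

```text
clk 9.3 tool stand [0.0577 0.1538 0.2033] axes [[1.0, -0.007, -0.001], [-0.007, -1.0, 0.001], [-0.001, -0.001, -1.0]] F [ 0.9 -0.6  0.3] tip 0.0726 w 0.001
```

View pics/s5.png

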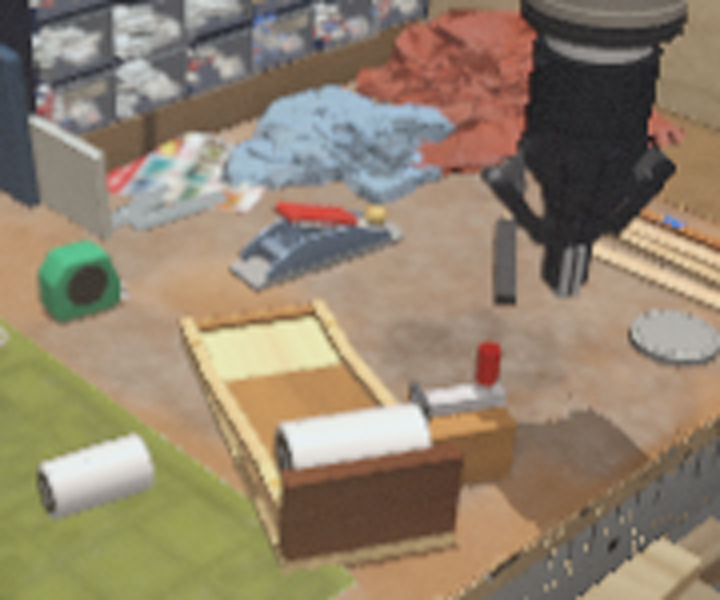

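The roller is seated, at crop (280–430, 410–460). The shut fingertips are at (567,293), so I'll check their length.

Run:
```python
from h import *
c=r.read_camera("scene");p=np.load("p.npy");t=r.observe()["position"]
n=np.array([np.cos(p[2]),np.sin(p[2]),0])
for u in ((548,290),(567,294),(586,290)):
    o,v=ray(c,(260+u[0]/4,120+u[1]/4));P=o+v*((t-o)@n)/(v@n);d=P-t;print(d.round(4), d@np.array([-n[1],n[0],0]))
```

```text
[ 0.0008  0.004  -0.0724] -0.004079572999366615
[-0.002  -0.0101 -0.0777] 0.010299378114682145
[-0.0047 -0.0235 -0.0767] 0.02391724740380906
```

Emit:
{"method": "carry_out", "body": {"increments": [{"rx": 0, "ry": 0, "rz": 0, "x": 0, "y": 0, "z": 2, "hand": 0}, {"rx": 0, "ry": 0, "rz": 0, "x": 0, "y": 0, "z": 4, "hand": 0}, {"rx": 0, "ry": 0, "rz": 0, "x": 0, "y": 0, "z": 5.3, "hand": 0}, {"rx": 0, "ry": 0, "rz": 0, "x": 0, "y": 0.5, "z": 5.3, "hand": 0}, {"rx": 0, "ry": 0, "rz": 0, "x": 0, "y": 1, "z": 5.3, "hand": 0}, {"rx": 0, "ry": 0, "rz": 0, "x": 0, "y": 1.5, "z": 5.3, "hand": 0}, {"rx": 0, "ry": 0, "rz": 0, "x": 0, "y": 2, "z": 5.3, "hand": 0}, {"rx": 0, "ry": 0, "rz": 0, "x": 0, "y": 2.5, "z": 5.3, "hand": 0}]}}

```text
clock: 10.2
position: [0.4685, -0.0226, 0.1504]
tool_rot: [0.311, 3.125, 0.0]
force: [0.1, -2.1, 1.2]
gripper_width: 0.002
gripper_force: 0.9
```

Emit:
{"method": "carry_out", "body": {"increments": [{"rx": 0, "ry": 0, "rz": 0, "x": 0, "y": 0.4, "z": 0, "hand": 0}, {"rx": 0, "ry": 0, "rz": 0, "x": 0, "y": 0.8, "z": 0, "hand": 0}, {"rx": 0, "ry": 0, "rz": 0, "x": 0, "y": 1.2, "z": 0, "hand": 0}, {"rx": 0, "ry": 0, "rz": 0, "x": 0, "y": 1.6, "z": 0, "hand": 0}, {"rx": 0, "ry": 0, "rz": 0, "x": 0, "y": 2, "z": 0, "hand": 0}, {"rx": 0, "ry": 0, "rz": 0, "x": 0, "y": 2.4, "z": 0, "hand": 0}, {"rx": 0, "ry": 0, "rz": 0, "x": 0, "y": 2.7, "z": 0, "hand": 0}, {"rx": 0, "ry": 0, "rz": 0, "x": 0, "y": 3, "z": 0, "hand": 0}]}}

```text
clock: 11.0
position: [0.474, 0.0064, 0.1499]
tool_rot: [-0.312, -3.126, 0.0]
force: [-0.4, -1.9, 2.4]
gripper_width: -0.002
gripper_force: 0.9
```

```bash
cat > peg.py <<'E'
from h import *
tool_in_stand()
c=r.read_camera("scene");h=cv2.cvtColor(c["color"],cv2.COLOR_RGB2HSV)
k=(((h[...,0]<8)|(h[...,0]>172))&(h[...,1]>180)&(h[...,2]>70)).astype(np.uint8);z=np.zeros_like(k);z[195:225,350:390]=1
n,_,s,ce=cv2.connectedComponentsWithStats(k*z)
p=np.load("p.npy");M=np.array([[np.cos(p[2]),np.sin(p[2])],[-np.sin(p[2]),np.cos(p[2])]])
for i in range(1,n): print("red",s[i],ce[i].round(1),(M@(onz(c,ce[i],.082)[:2]-p[:2])).round(4))
E
python3 peg.py
```

```text
clk 11.0 tool stand [0.0581 0.0946 0.1499] axes [[1.0, -0.001, 0.0], [-0.001, -1.0, 0.0], [0.0, -0.0, -1.0]] F [0.  2.  2.4] tip 0.0726 w -0.002
red [368 208   5   9  27] [370.4 211.4] [0.0565 0.076 ]
```

Still sliding at 2 N, so I'll push on gently to the end stop.

Emit:
{"method": "carry_out", "body": {"increments": [{"rx": 0, "ry": 0, "rz": 0, "x": 0, "y": 0.1, "z": 0, "hand": 0}, {"rx": 0, "ry": 0, "rz": 0, "x": 0, "y": 0.2, "z": 0, "hand": 0}, {"rx": 0, "ry": 0, "rz": 0, "x": 0, "y": 0.2, "z": 0, "hand": 0}, {"rx": 0, "ry": 0, "rz": 0, "x": 0, "y": 0.3, "z": 0, "hand": 0}, {"rx": 0, "ry": 0, "rz": 0, "x": 0, "y": 0.3, "z": 0, "hand": 0}, {"rx": 0, "ry": 0, "rz": 0, "x": 0, "y": 0.4, "z": 0, "hand": 0}, {"rx": 0, "ry": 0, "rz": 0, "x": 0, "y": 0.4, "z": 0, "hand": 0}, {"rx": 0, "ry": 0, "rz": 0, "x": 0, "y": 0.4, "z": 0, "hand": 0}]}}

```text
clock: 11.85
position: [0.4746, 0.0093, 0.1499]
tool_rot: [-0.313, -3.126, 0.001]
force: [-0.8, -7.6, 1.5]
gripper_width: -0.005
gripper_force: 3.8
```

```bash
python3 peg.py
```

```text
clk 11.85 tool stand [0.0581 0.0917 0.1499] axes [[1.0, -0.002, 0.0], [-0.002, -1.0, 0.001], [0.0, -0.001, -1.0]] F [-0.7  7.6  1.5] tip 0.0726 w -0.005
red [367 208   5   9  27] [369.3 211.4] [0.0558 0.0734]
```

The force rose to 7.6 N with the peg at y≈72 mm, which is the end stop. I'll retreat and check.

Emit:
{"method": "carry_out", "body": {"increments": [{"rx": 0, "ry": 0, "rz": 0, "x": 0, "y": -1, "z": 0, "hand": 0}, {"rx": 0, "ry": 0, "rz": 0, "x": 0, "y": -2.5, "z": 0, "hand": 0}, {"rx": 0, "ry": 0, "rz": 0, "x": 0, "y": -4, "z": -3, "hand": 0}, {"rx": 0, "ry": 0, "rz": 0, "x": 0, "y": -6, "z": -7, "hand": 0}, {"rx": 0, "ry": 0, "rz": 0, "x": 0, "y": -8, "z": -10, "hand": 0}, {"rx": 0, "ry": 0, "rz": 0, "x": 0, "y": -8, "z": -12, "hand": 0}, {"rx": 0, "ry": 0, "rz": 0, "x": 0, "y": -8, "z": -12, "hand": 0}, {"rx": 0, "ry": 0, "rz": 0, "x": 0, "y": -8, "z": -12, "hand": 0}]}}

```text
clock: 12.7
position: [0.459, -0.0683, 0.27]
tool_rot: [0.312, 3.125, 0.001]
force: [0.1, 0.2, -1.0]
gripper_width: -0.003
gripper_force: 0.0
```

```bash
python3 peg.py
python3 - <<'E'
from h import *
c=r.read_camera("scene");a=c["color"][180:270,295:405,::-1]
cv2.imwrite("pics/s6.png",cv2.resize(a,None,fx=6,fy=6,interpolation=cv2.INTER_CUBIC))
E
```

```text
clk 12.7 tool stand [0.0582 0.1708 0.27  ] axes [[1.0, -0.001, -0.001], [-0.001, -1.0, -0.001], [-0.001, 0.001, -1.0]] F [-0.1 -0.2 -1. ] tip 0.0726 w -0.003
red [368 208   4   4  14] [369.5 209.3] [0.0467 0.0775]
red [368 213   4   4   9] [369.9 214.1] [0.0681 0.0701]
```

View pics/s6.png

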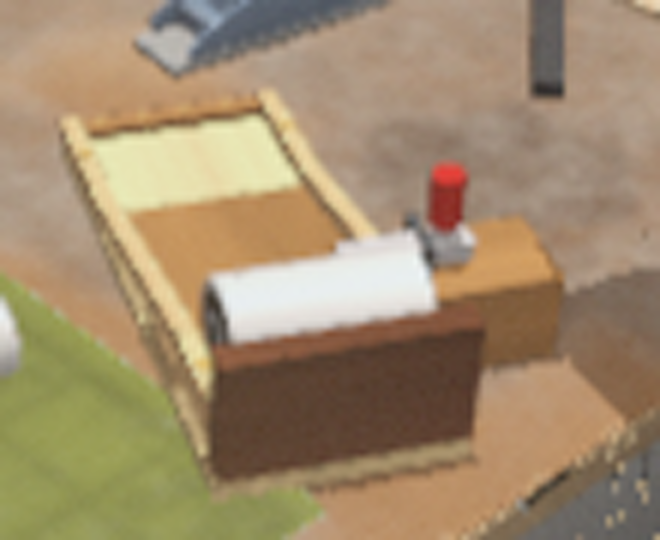

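The bolt is in behind the seated roller: the peg at (448,195) is close to the staple and the bolt tip is at (340,245). I'll hand the job in.

```bash
python3 -c "
from rig import r
print(r.close_job())"
```

```text
the job is handed in; nothing more can be done
None
```

I handed the job in at about 13 s: the camera shows the roller home against the stop board with the bolt barring the ramp behind it. The hand-in reported no verdict. I judged the bolt fully in because the push force rose from 2 N to 7.6 N at the end of its travel.

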